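# Unstack the samples onto their cooling pads

## Robot

A 7-joint arm with a two-finger parallel gripper is mounted at the origin on a cart in front of the work surface, level with it; the furniture and walls round the work are solid. World frame = base frame: x ahead of the robot, y to its left, z up, the work surface at z = 0. Lengths are in mm, angles in rad, forces in N, time in s.
With the tool pointing down it reaches from about 400 to 900 mm from the base axis. Payload 5.5 kg.
Tool frame: the origin (TCP) lies midway between the tips of the shut fingers; the grasp point (between the pads) lies 19 mm behind it (robot.tcp_to_grasp is the distance from the TCP to the grasp point, in mm); z points along the fingers, y is the line along which they close (so a half turn about z gives the same grasp; the last joint's range is limited). The gripper opens to 92 mm and grips with 3 to 60 N. Pads are 19 mm wide; open, the fingers measure 130 mm over their backs; the gripper's body (75 mm by 190 mm) begins 47 mm behind the grasp point.
Start: joints at [-1.072, 0.501, -0.427, 1.55, 0.221, 1.138, -0.21], TCP at [151.814, 632.023, 192.329] pointing down, gripper open.
Joint ranges: [-2.88, 2.88], [-0.31, 2.03], [-1.54, 1.56], [0.2, 2.42], [-1.41, 4.55], [0.19, 2.02], [-2.57, 2.57]. Speed limits (rad/s): [2.57, 2.57, 3.14, 3.14, 3.14, 3.14, 3.14].

## Interface

Orientations are given as a 3x3 rotation matrix whose columns are the frame's x, y, z axes.
In Python, from plant import robot, cams, spot_in gives the robot as it stands. The module is installed in compiled form; this text tells all that it offers.
- The arm moves only by the tool move_arm, never from a script. Its argument "deltas" is a list of rows, each an object of numbers: "gripper": the finger opening in cm, from 0 to 9.18; "tx", "ty", "tz": the shift along the tool's x, y, z in cm; "wx", "wy", "wz": the turn, a rotation vector about the tool's x, y, z in degrees. In form: [{"gripper": .., "tx": .., "ty": .., "tz": .., "wx": .., "wy": .., "wz": ..}, ...]. A call has 1 to 12 rows; each row shifts and turns the commanded pose from where the row before left it, along the tool's axes as they then stand; what a row does not reach is not made up. A row lasts 1/10 s, in which the tool goes at most 50 mm and 8.59 degrees, less where a joint would pass 70% of its speed; a pose out of reach is approached as far as the arm can. A call is refused whole if a number of a shift passes 5 or a number of a turn 8.59, either way. A call with a gripper value outside its range is refused whole. The fingers move at their own pace and stop on an object; "force" is the grip in N (left out, the last holds). Time passes only in rows, so rows that do not move let the fingers close. It gives the time, the measured TCP pose, the force, the opening and the grip force at its end, in the units of the state.
- robot.get_state(): the state, without advancing time (a new reading comes with each control period).
- cams.capture(name): name is "side" or "top"; returns a dict with "image" (480x640x3 uint8, red, green, blue), "fx", "fy", "cx", "cy" (pixels), "k1" (the pictures are not rectified: a ray, as slopes to the right and down, at radius r is drawn at 1 + k1 r^2 times it, then the intrinsics apply), "extrinsics" (4x4, takes a point from world to camera coordinates). Camera axes: x right, y up, looking along -z (the intrinsics and any distortion apply to the point x, -y, -z); pixel columns grow to the right and rows downward; lengths in mm; the calibration is good to about 2 mm. A picture is of the moment at which its call begins. There is no depth.
- robot.hand_in(): hands the job in; it is judged then, once.
Trained networks look in the newest picture that a camera, given by its name, has taken for a name from the list of things; names that differ only in an ending like _2 or _b are one class to them, and where a whole thing is asked for, a point or a joint stands for the part that bears it (a point fixed in the world has none). Each returns a list of dicts, best first, with "p" (0 to 1); they miss things now and then, are a little off and sometimes report something else, mostly with a low value. They report only what shows in the picture. A call takes as long as a camera call. They do not tell look-alikes from the thing itself.
- spot_in(label, camera): "location" ([column, row] in pixels, amid what is visible of it).
The state is a dict: "t": time; "q": joint angles; "qvel": joint speeds; "effort": joint torques, N m; "tcp_pos": TCP position; "ee_rot": TCP orientation; "ft_force": force on the tool from outside, world axes, zero at the start; "torque": the same for the moment, N m; "finger_gap": finger opening in mm; "finger_force": force on a finger pad.
Only numpy, scipy, OpenCV 4.12 (cv2) and the standard library are available. Lean on these libraries where they do the work, as an engineer would, in place of code of your own. Each camera call takes 0.05 s, during which the arm holds its last target. There are 200 camera calls.

## Task

The samples have been left piled up on one another. Take the pile apart from the top, one piece at a time, and stand each upright in the middle of its own cooling pad, finishing with each before taking the next: first the white pot on the yellow pad, then the small green-lidded dish on the blue pad, then the pink dish on the black pad, and last the jar on the orange pad. Do not tip any piece over, and leave the blue-capped white bottle and the brown bottle where they are.

Things in the scene. Friction and masses are not known exactly. Their poses are not given: they have to be found in the camera images.
- pot: Small white sample pot with a ribbed white cap, on top of the stack at the start; 31 mm high: cap 26 mm across from 17 mm up to 31 mm, foot 20 mm across below it. Origin: centre of its underside, z up.
- green_dish: Small round culture dish with a ribbed green lid, second from the top; 14 mm high: lid 41 mm across from 6 to 14 mm up, white base 35 mm across below it. Origin: centre of its underside, z up.
- pink_dish: Round shallow dish with pink contents, third from the top, lying on the jar; 60 mm across, 15 mm high. Origin: centre of its underside, z up.
- jar: Wide round screw-cap jar with a flat white cap, the bottom of the stack, standing on the table; 66 mm high: cap 69 mm across from 48 to 66 mm up, body about 66 mm across below it. Closed; cap fixed. About 0.15 kg. Origin: centre of its underside, z up.
- pad_yellow: Yellow cooling pad: flat round block, 90 mm across, 10 mm high, fixed to the table, no rim, with a thin white ring and centre dot on its top; place for the white pot. Origin: centre of its underside (top face at z = +10 mm), z up.
- pad_blue: Blue cooling pad: flat round block, 90 mm across, 10 mm high, fixed to the table, no rim, with a thin white ring and centre dot on its top; place for the small green-lidded dish. Origin: centre of its underside (top face at z = +10 mm), z up.
- pad_black: Black cooling pad: flat round block, 90 mm across, 10 mm high, fixed to the table, no rim, with a thin white ring and centre dot on its top; place for the pink dish. Origin: centre of its underside (top face at z = +10 mm), z up.
- pad_orange: Orange cooling pad: flat round block, 90 mm across, 10 mm high, fixed to the table, no rim, with a thin white ring and centre dot on its top; place for the jar. Origin: centre of its underside (top face at z = +10 mm), z up.
- white_bottle: Bystander: white plastic bottle with blue cap, loose, 59 mm across, 114 mm high, beyond the work. Origin: centre of its underside.
- amber_bottle: Bystander: brown bottle with black cap, loose, 51 mm across, 89 mm high, left of the work. Origin: centre of its underside.
There are look-alikes about, which are no part of the job. Leave any red look-alike of the jar alone.

How it is judged (in metres and radians):
On the way, in this order (a step that is already met when the one before it is completed fails the run):
1. the white pot stands at rest in the middle of the yellow pad, let go (horizontal distance between pot and pad_yellow below 0.012 m and z of pot in the frame of pad_yellow between 0.006 and 0.014 m and angle between pot's own z axis and vertical below 0.1 rad and linear speed of pot below 0.03 m/s and contact force between the fingers and pot below 0.05 N), for 0.2 s.
2. the small green-lidded dish stands at rest in the middle of the blue pad, let go (horizontal distance between green_dish and pad_blue below 0.012 m and z of green_dish in the frame of pad_blue between 0.006 and 0.014 m and angle between green_dish's own z axis and vertical below 0.1 rad and linear speed of green_dish below 0.03 m/s and contact force between the fingers and green_dish below 0.05 N), for 0.2 s.
3. the pink dish stands at rest in the middle of the black pad, let go (horizontal distance between pink_dish and pad_black below 0.012 m and z of pink_dish in the frame of pad_black between 0.006 and 0.014 m and angle between pink_dish's own z axis and vertical below 0.1 rad and linear speed of pink_dish below 0.03 m/s and contact force between the fingers and pink_dish below 0.05 N), for 0.2 s.
4. the jar stands at rest in the middle of the orange pad, let go (horizontal distance between jar and pad_orange below 0.012 m and z of jar in the frame of pad_orange between 0.006 and 0.014 m and angle between jar's own z axis and vertical below 0.1 rad and linear speed of jar below 0.03 m/s and contact force between the fingers and jar below 0.05 N), for 0.2 s.
At the end, for the whole second after the job is handed in: The pot stands on the yellow pad, the green-lidded dish on the blue pad, the pink dish on the black pad and the jar on the orange pad: each resting on the pad's top (height within 4 mm), upright within 0.1 rad, its centre within 12 mm of the pad's centre, let go and at rest (horizontal distance between pot and pad_yellow below 0.012 m and z of pot in the frame of pad_yellow between 0.006 and 0.014 m and angle between each of pot, green_dish, pink_dish, jar's own z axis and vertical below 0.1 rad and linear speed of each of pot, green_dish, pink_dish, jar below 0.03 m/s and horizontal distance between green_dish and pad_blue below 0.012 m and z of green_dish in the frame of pad_blue between 0.006 and 0.014 m and horizontal distance between pink_dish and pad_black below 0.012 m and z of pink_dish in the frame of pad_black between 0.006 and 0.014 m and horizontal distance between jar and pad_orange below 0.012 m and z of jar in the frame of pad_orange between 0.006 and 0.014 m); the robot touches nothing.
It fails at once if a piece is tipped over (beyond 0.7 rad) (angle between any of pot, green_dish, pink_dish, jar's own z axis and vertical above 0.7 rad).
It fails at once if the blue-capped white bottle or the brown bottle is moved by more than 20 mm or tipped (distance of any of white_bottle, amber_bottle from where it was at the start of the episode above 0.02 m or angle between any of white_bottle, amber_bottle's own z axis and vertical above 0.3 rad).
It also fails if it takes over 122 s, if anything falls off the work surface, if the arm or the gripper's body presses on something with over 40 N, if the wrist force passes 120 N, or if a joint passes its speed limit or range.

## Working session

There is one attempt and no reset: what is moved stays moved. The work goes in short steps, Python scripts to look and compute and a tool call to move; the robot and the scene stay as the last step left them, time stands still between calls to the robot, and variables do not carry over. Pictures are saved under pics/ and viewed, at most 14 in all, crops included, and the job is handed in when it is done.

Besides the shell and the picture viewer there is one more tool, called after ">>>" as name(argument=value, ...) on one line, values as JSON. move_arm: Moves the arm, as the interface text tells. Its arguments: {"type":"object","properties":{"deltas":{"type":"array"},"force":{"type":"number"}},"required":["deltas"]}

```bash
mkdir -p pics; cat > h.py <<'E'
import numpy as np, cv2
from plant import robot, cams, spot_in
def save(n,f):
    c=cams.capture(n); cv2.imwrite(f'pics/{f}.png',c['image'][:,:,::-1]); return c
def proj(c,P):
    P=np.atleast_2d(P).astype(float); E=np.array(c['extrinsics']); q=P@E[:3,:3].T+E[:3,3]
    u=q[:,0]/-q[:,2]; v=-q[:,1]/-q[:,2]; s=1+c['k1']*(u*u+v*v)
    return np.c_[c['fx']*u*s+c['cx'],c['fy']*v*s+c['cy']]
def ray(c,px):
    d=np.array([(px[0]-c['cx'])/c['fx'],(px[1]-c['cy'])/c['fy']]); w=d.copy()
    for _ in range(20): w=d/(1+c['k1']*(w@w))
    E=np.array(c['extrinsics']); R=E[:3,:3]
    return -R.T@E[:3,3], R.T@np.array([w[0],-w[1],-1])
def onz(c,px,z):
    o,d=ray(c,px); return (o+d*(z-o[2])/d[2])
E
python3 - <<'E'
from h import *
for n in('top','side'):
    c=save(n,n+'0'); print(n,c['fx'],c['k1'],np.round(-np.array(c['extrinsics'])[:3,:3].T@np.array(c['extrinsics'])[:3,3]))
    for l in 'pot green_dish pink_dish jar pad_yellow pad_blue pad_black pad_orange white_bottle amber_bottle'.split():
        print(l,[(np.round(d['location']).tolist(),round(d['p'],2)) for d in spot_in(l,n)][:4])
s=robot.get_state();print(s['t'],s['tcp_pos'],np.round(s['ee_rot'],3).tolist(),s['finger_gap'])
E
```

```text
top 464.5054596270631 -0.052915461038029465 [ 491.  231. 1123.]
pot []
green_dish [([294.0, 216.0], 0.64)]
pink_dish [([288.0, 221.0], 0.6)]
jar [([298.0, 228.0], 0.69), ([244.0, 230.0], 0.56)]
pad_yellow [([332.0, 286.0], 0.61)]
pad_blue [([260.0, 296.0], 0.69), ([376.0, 212.0], 0.37)]
pad_black [([375.0, 211.0], 0.91)]
pad_orange [([420.0, 293.0], 0.74)]
white_bottle [([339.0, 168.0], 0.78)]
amber_bottle [([208.0, 229.0], 0.87)]
side 515.9578216097494 -0.03695270149024594 [166. 934. 465.]
pot [([278.0, 248.0], 0.73)]
green_dish [([276.0, 259.0], 0.49)]
pink_dish [([277.0, 267.0], 0.79)]
jar [([286.0, 288.0], 0.9), ([258.0, 322.0], 0.78)]
pad_yellow [([383.0, 304.0], 0.61)]
pad_blue [([356.0, 355.0], 0.92)]
pad_black [([328.0, 263.0], 0.57)]
pad_orange [([434.0, 264.0], 0.69)]
white_bottle [([263.0, 245.0], 0.58)]
amber_bottle [([217.0, 345.0], 0.93), ([327.0, 260.0], 0.54)]
1.1 [151.79558341 632.01496231 192.33350317] [[-0.972, 0.234, -0.0], [0.234, 0.972, 0.0], [0.0, 0.0, -1.0]] 91.91136833718917
```

View pics/top0.png

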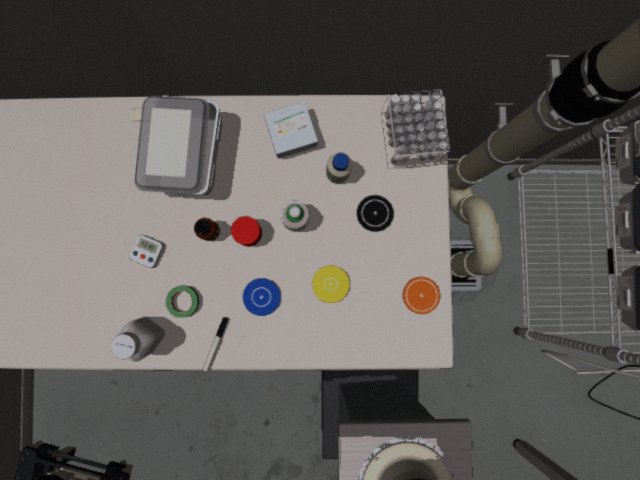

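View pics/side0.png

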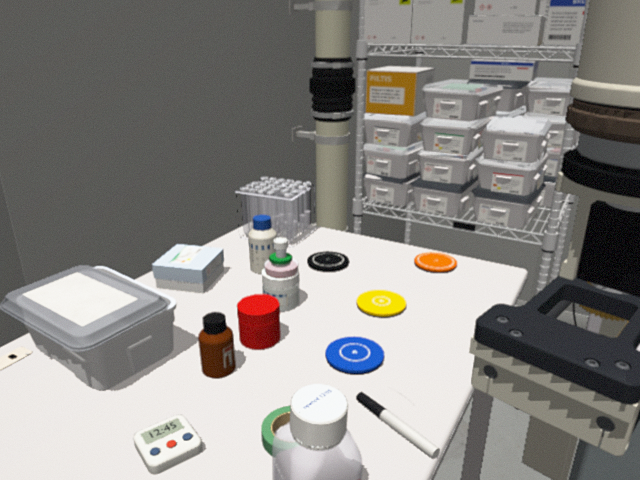

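The top view shows the stack at (294,216). The red look-alike jar is beside it at (246,230), the amber bottle at (207,229) and the white bottle at (339,168). The pads are yellow (331,284), blue (261,296), black (375,212) and orange (421,295). The jar candidates are (298,228) and (246,230). The first is white-capped and under the pile, so it fits, and the red one is the look-alike. I'll confirm in an enlarged crop.

```bash
python3 - <<'E'
from h import *
t=cams.capture('top'); s=cams.capture('side')
a=cv2.resize(t['image'][180:260,180:320],None,fx=5.6,fy=5.6,interpolation=cv2.INTER_CUBIC)[:, :, ::-1][:448,:784]
b=cv2.resize(s['image'][225:325,220:345],None,fx=5.6,fy=5.6,interpolation=cv2.INTER_CUBIC)[:,:,::-1]
cv2.imwrite('pics/ct.png',a);cv2.imwrite('pics/cs.png',b)
for n,px,pxs in(('yellow',(331,284),(382,303)),('blue',(261,296),(355,354)),('black',(375,212),(328,261)),('orange',(421,295),(435,262))):
  r=[]
  for c,p in((t,px),(s,pxs)):
    lab=cv2.cvtColor(c['image'],cv2.COLOR_RGB2LAB).astype(float)
    x,y=p; w=32; sub=lab[y-w:y+w,x-w:x+w]
    ref=np.median(lab[y-6:y+7,x-6:x+7].reshape(-1,3),0)
    m=(np.linalg.norm(sub-ref,axis=2)<35).astype(np.uint8)
    k,l,st,ce=cv2.connectedComponentsWithStats(m); 
    i=1+np.argmax(st[1:,4]); cs,_=cv2.findContours((l==i).astype(np.uint8),0,1); e=cv2.fitEllipse(cv2.convexHull(max(cs,key=cv2.contourArea)))
    q=np.array(e[0])+[x-w,y-w]
    r.append((np.round(q,1).tolist(),np.round(e[1],1).tolist(),np.round(onz(c,q,10 if c is t else 8),1)[:2].tolist()))
  print(n,r)
print('bystanders',onz(t,(340,160),114),onz(t,(207,228),89),onz(t,(246,231),66))
E
```

```text
yellow [([330.1, 283.7], [37.3, 38.1], [480.1, 174.5]), ([380.9, 301.6], [24.0, 48.9], [481.1, 176.5])]
blue [([261.3, 296.5], [36.8, 37.3], [450.6, 338.6]), ([354.3, 353.6], [33.6, 57.8], [450.6, 343.4])]
black [([374.8, 212.6], [23.3, 23.6], [650.8, 64.4]), ([327.7, 261.2], [19.2, 40.6], [648.4, 73.7])]
orange [([421.0, 295.0], [36.9, 37.5], [451.6, -43.2]), ([435.1, 261.4], [16.3, 42.0], [452.2, -37.9])]
bystanders [754.04788163 155.07115678 114.        ] [606.65298598 453.22502187  89.        ] [601.81273627 368.62045403  66.        ]
```

View pics/ct.png

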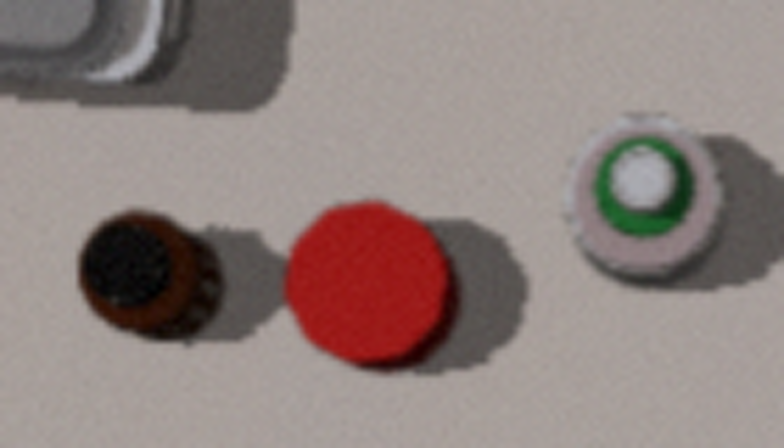

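View pics/cs.png

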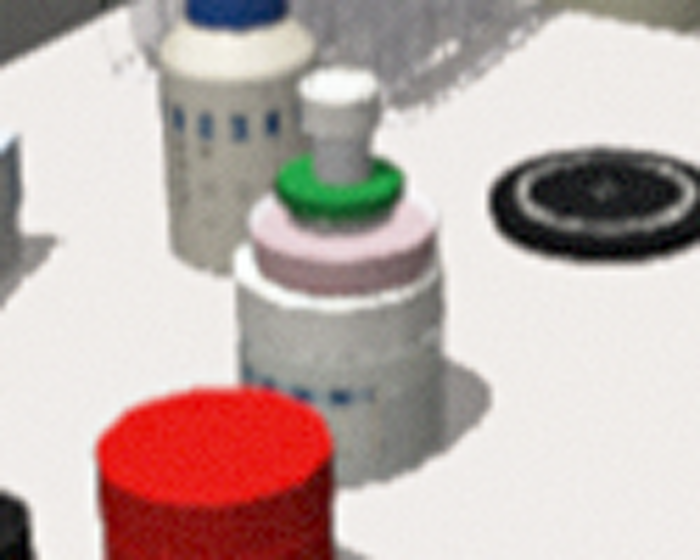

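The crops confirm it: the pile stands on a white-capped jar, in the top view at about (295,214). The red jar at (246,231) is a separate look-alike and stays put. Next I'll locate the stack layers and align the tool.

```bash
python3 - <<'E'
from h import *
from scipy.optimize import least_squares
t=cams.capture('top'); s=cams.capture('side')
f=lambda x,y:(180+x/5.6-.4,180+y/5.6-.4); g=lambda x,y:(220+x/5.6-.4,225+y/5.6-.4)
for n,a,b,z in(('pot',f(642,180),g(340,85),126),('green',f(645,187),g(339,178),95),('pink',f(650,196),g(343,222),81),('jar',f(645,195),g(338,262),66)):
  P=onz(t,a,z); Q=onz(s,b,z)
  r=least_squares(lambda v:np.r_[proj(t,[*v,z])[0]-a,(proj(s,[*v,z])[0]-b)[0]],P[:2]).x
  print(n,np.round(P,1),np.round(Q,1),np.round(r,1))
E
```

```text
pot [636.9 256.6 126. ] [637.5 260.1 126. ] [638.2 257.5]
green [638.6 256.2  95. ] [638.2 261.4  95. ] [640.  257.1]
pink [636.9 254.5  81. ] [636.2 263.   81. ] [639.1 256. ]
jar [639.4 256.9  66. ] [639.3 262.1  66. ] [640.9 257.9]
```

>>> move_arm(deltas=[{"wz":-6.75,"tz":-4},{"wz":-6.75,"tz":-4},{}], force=8)

```text
validation failed for argument at $.de...
```

>>> move_arm(deltas=[{"gripper":9.1,"tx":0,"ty":0,"tz":-4,"wx":0,"wy":0,"wz":-6.75},{"gripper":9.1,"tx":0,"ty":0,"tz":-4,"wx":0,"wy":0,"wz":-6.75},{"gripper":9.1,"tx":0,"ty":0,"tz":0,"wx":0,"wy":0,"wz":0}], force=8)

```text
t: 1.6
tcp_pos: [151.9, 635.8, 279.1]
ee_rot: [[-1.0, -0.003, 0.002], [-0.003, 1.0, 0.011], [-0.002, 0.011, -1.0]]
ft_force: [0.1, 0.6, 0.4]
finger_gap: 90.5
finger_force: 0.0
```

>>> move_arm(deltas=[{"gripper":5,"tx":-3.7,"ty":-2.9,"tz":0},{"gripper":5,"tx":-3.7,"ty":-2.9,"tz":0},{"gripper":5,"tx":-3.7,"ty":-2.9,"tz":0},{"gripper":5,"tx":-3.7,"ty":-2.9,"tz":0},{"gripper":5,"tx":-3.7,"ty":-2.9,"tz":0},{"gripper":5,"tx":-3.7,"ty":-2.9,"tz":0},{"gripper":5,"tx":-3.7,"ty":-2.9,"tz":0},{"gripper":5,"tx":-3.7,"ty":-2.9,"tz":0},{"gripper":5,"tx":-3.7,"ty":-2.9,"tz":0},{"gripper":5,"tx":-3.7,"ty":-2.9,"tz":0},{"gripper":5,"tx":-3.7,"ty":-2.9,"tz":0},{"gripper":5,"tx":0,"ty":0,"tz":0}])

```text
validation failed for argument at $.de...
```

>>> move_arm(deltas=[{"gripper":5,"tx":-3.7,"ty":-2.9,"tz":0,"wx":0,"wy":0,"wz":0},{"gripper":5,"tx":-3.7,"ty":-2.9,"tz":0,"wx":0,"wy":0,"wz":0},{"gripper":5,"tx":-3.7,"ty":-2.9,"tz":0,"wx":0,"wy":0,"wz":0},{"gripper":5,"tx":-3.7,"ty":-2.9,"tz":0,"wx":0,"wy":0,"wz":0},{"gripper":5,"tx":-3.7,"ty":-2.9,"tz":0,"wx":0,"wy":0,"wz":0},{"gripper":5,"tx":-3.7,"ty":-2.9,"tz":0,"wx":0,"wy":0,"wz":0},{"gripper":5,"tx":-3.7,"ty":-2.9,"tz":0,"wx":0,"wy":0,"wz":0},{"gripper":5,"tx":-3.7,"ty":-2.9,"tz":0,"wx":0,"wy":0,"wz":0},{"gripper":5,"tx":-3.7,"ty":-2.9,"tz":0,"wx":0,"wy":0,"wz":0},{"gripper":5,"tx":-3.7,"ty":-2.9,"tz":0,"wx":0,"wy":0,"wz":0},{"gripper":5,"tx":0,"ty":0,"tz":0,"wx":0,"wy":0,"wz":0},{"gripper":5,"tx":0,"ty":0,"tz":0,"wx":0,"wy":0,"wz":0}])

```text
t: 2.8
tcp_pos: [522.9, 340.3, 271.7]
ee_rot: [[-1.0, 0.004, -0.001], [0.004, 1.0, -0.0], [0.001, -0.0, -1.0]]
ft_force: [-0.3, 0.8, -0.5]
finger_gap: 50.3
finger_force: 0.0
```

>>> move_arm(deltas=[{"gripper":5,"tx":-2.9,"ty":-2.1,"tz":0,"wx":0,"wy":0,"wz":0},{"gripper":5,"tx":-2.9,"ty":-2.1,"tz":0,"wx":0,"wy":0,"wz":0},{"gripper":5,"tx":-2.9,"ty":-2.1,"tz":0,"wx":0,"wy":0,"wz":0},{"gripper":5,"tx":-2.8,"ty":-2,"tz":0,"wx":0,"wy":0,"wz":0},{"gripper":5,"tx":0,"ty":0,"tz":3,"wx":0,"wy":0,"wz":0},{"gripper":5,"tx":0,"ty":0,"tz":3,"wx":0,"wy":0,"wz":0},{"gripper":5,"tx":0,"ty":0,"tz":3,"wx":0,"wy":0,"wz":0},{"gripper":5,"tx":0,"ty":0,"tz":1.5,"wx":0,"wy":0,"wz":0},{"gripper":5,"tx":0,"ty":0,"tz":0,"wx":0,"wy":0,"wz":0},{"gripper":5,"tx":0,"ty":0,"tz":0,"wx":0,"wy":0,"wz":0}])

```text
t: 3.8
tcp_pos: [636.8, 260.2, 168.3]
ee_rot: [[-1.0, -0.001, 0.001], [-0.001, 1.0, 0.001], [-0.001, 0.001, -1.0]]
ft_force: [-0.2, 0.3, 0.9]
finger_gap: 50.1
finger_force: 0.0
```

```bash
python3 - <<'E'
from h import *
t=save('top','x'); s=cams.capture('side')
st=robot.get_state(); p=np.array(st['tcp_pos']);print(p,st['t'])
b=cv2.resize(s['image'][205:325,210:350],None,fx=5,fy=5,interpolation=cv2.INTER_CUBIC)[:,:,::-1].copy()
for q in ([p[0],p[1],p[2]],[637.5,257.3,126],[637.5,257.3,95]):
  u=(proj(s,q)[0]-[210,205]+.5)*5; cv2.drawMarker(b,tuple(int(v) for v in u),(255,0,255),0,10); print(u)
cv2.imwrite('pics/p1.png',b)
E
```

```text
[637.81672452 260.10450874 169.51670144] 3.9
[349.29781585  57.11402036]
[358.78143309 173.6794304 ]
[361.57999887 255.65394161]
```

View pics/p1.png

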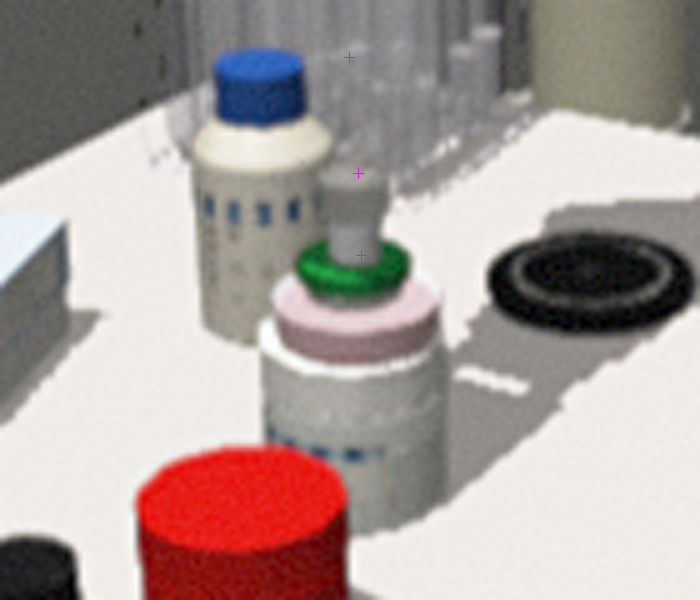

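```bash
python3 - <<'E'
from h import *
t=cams.capture('top'); s=cams.capture('side')
a=np.hstack([s['image'][0:340,140:460],t['image'][80:420,200:520]])[:,:,::-1]
cv2.imwrite('pics/p2.png',a)
p=robot.get_state()['tcp_pos']; print(p, proj(s,p)-[140,0], proj(t,p)-[200-320,80])
E
```

```text
[637.81044245 259.66079766 169.36305894] [[139.51378455 215.93155496]] [[412.22799786 128.26381538]]
```

View pics/p2.png

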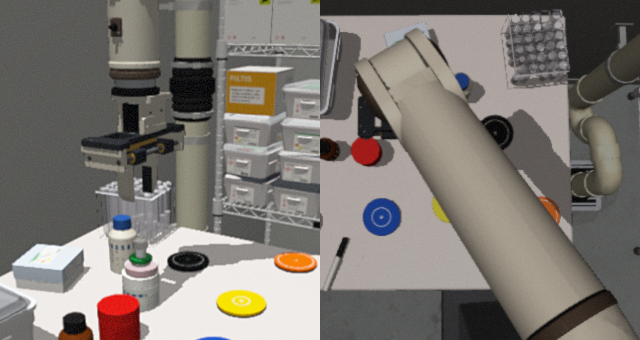

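```bash
python3 - <<'E'
from h import *
s=cams.capture('side')
x0,y0=230,110
b=cv2.resize(s['image'][y0:y0+145,x0:x0+110],None,fx=4,fy=4,interpolation=cv2.INTER_CUBIC)[:,:,::-1].copy()
p=np.array(robot.get_state()['tcp_pos'])
for dy in(-25,0,25):
 for dz in (0,19,66):
  u=(proj(s,p+[0,dy,dz])[0]-[x0,y0]+.5)*4; cv2.drawMarker(b,tuple(int(v) for v in u),[(255,0,255),(0,200,255),(0,255,0)][dy//25+1],0,8)
cv2.imwrite('pics/p3.png',b)
E
```

```text
(no output)
```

View pics/p3.png

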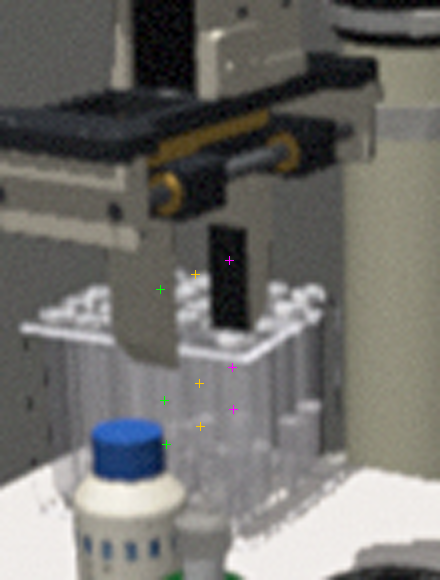

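The side view shows the fingertips about 20 px (roughly 30 mm) above where the reported TCP projects. I'll go down to a height that is safe either way and compare directly against the pot.

>>> move_arm(deltas=[{"gripper":5,"tx":0,"ty":0,"tz":2,"wx":0,"wy":0,"wz":0},{"gripper":5,"tx":0,"ty":0,"tz":2,"wx":0,"wy":0,"wz":0},{"gripper":5,"tx":0,"ty":-0.2,"tz":1,"wx":0,"wy":0,"wz":0},{"gripper":5,"tx":0,"ty":0,"tz":0,"wx":0,"wy":0,"wz":0},{"gripper":5,"tx":0,"ty":0,"tz":0,"wx":0,"wy":0,"wz":0},{"gripper":5,"tx":0,"ty":0,"tz":0,"wx":0,"wy":0,"wz":0}])

```text
t: 4.65
tcp_pos: [637.7, 257.4, 118.7]
ee_rot: [[-1.0, 0.0, 0.002], [0.0, 1.0, 0.001], [-0.002, 0.001, -1.0]]
ft_force: [0.1, -0.5, -1.5]
finger_gap: 50.3
finger_force: 0.0
```

```bash
cat >> h.py <<'E'
def shot(f,x0=230,y0=150,w=110,h=145,k=4,g=25,extra=()):
    s=cams.capture('side'); b=cv2.resize(s['image'][y0:y0+h,x0:x0+w],None,fx=k,fy=k,interpolation=cv2.INTER_CUBIC)[:,:,::-1].copy()
    p=np.array(robot.get_state()['tcp_pos']); print(np.round(p,1))
    for q in [p+[0,dy,0] for dy in(-g,0,g)]+list(extra):
        u=(proj(s,q)[0]-[x0,y0]+.5)*k; cv2.drawMarker(b,tuple(int(v) for v in u),(255,0,255),0,8)
    cv2.imwrite(f'pics/{f}.png',b)
E
python3 -c "
from h import *
shot('p4')"
```

```text
[637.6 257.4 118.7]
```

View pics/p4.png

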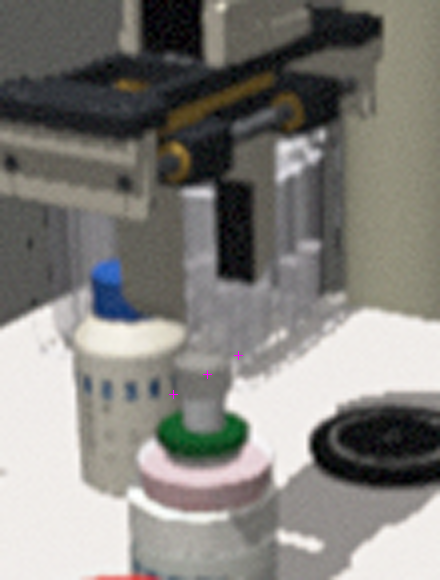

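The tips are still about 75 crop px (33 mm) above the reported TCP, which matches the first reading. I'll go to reported z = 85. That is safe in either case, since at 50 mm opening the fingers straddle the lid.

>>> move_arm(deltas=[{"gripper":5,"tx":0,"ty":0,"tz":1,"wx":0,"wy":0,"wz":0},{"gripper":5,"tx":0,"ty":0,"tz":1,"wx":0,"wy":0,"wz":0},{"gripper":5,"tx":0,"ty":0,"tz":0.6,"wx":0,"wy":0,"wz":0},{"gripper":5,"tx":0,"ty":0,"tz":0.6,"wx":0,"wy":0,"wz":0},{"gripper":5,"tx":0,"ty":0,"tz":0,"wx":0,"wy":0,"wz":0},{"gripper":5,"tx":0,"ty":0,"tz":0,"wx":0,"wy":0,"wz":0},{"gripper":4,"tx":0,"ty":0,"tz":0,"wx":0,"wy":0,"wz":0},{"gripper":4,"tx":0,"ty":0,"tz":0,"wx":0,"wy":0,"wz":0}])

```text
t: 5.5
tcp_pos: [637.1, 257.1, 85.8]
ee_rot: [[-1.0, 0.0, 0.001], [0.0, 1.0, 0.0], [-0.001, 0.0, -1.0]]
ft_force: [-0.2, -0.2, -0.3]
finger_gap: 41.2
finger_force: 0.0
```

```bash
python3 -c "
from h import *
shot('p5',x0=240,y0=190,w=90,h=100,k=5,g=20)"
```

```text
[637.1 257.1  85.8]
```

View pics/p5.png

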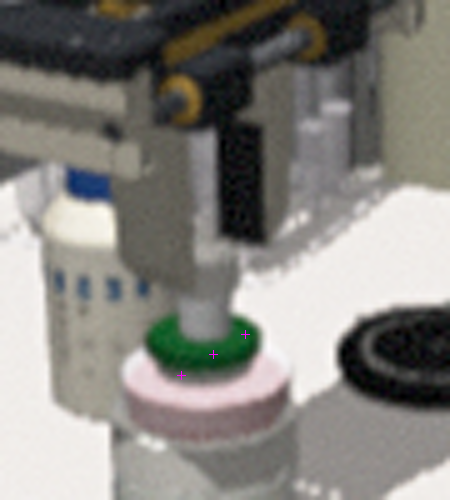

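The tips are physically about 32 mm above the reported TCP, and the pot sits between them. I'll lower 16 mm more and close on the cap.

>>> move_arm(deltas=[{"gripper":4,"tx":0,"ty":0,"tz":0.8,"wx":0,"wy":0,"wz":0},{"gripper":4,"tx":0,"ty":0,"tz":0.8,"wx":0,"wy":0,"wz":0},{"gripper":3.6,"tx":0,"ty":0,"tz":0,"wx":0,"wy":0,"wz":0},{"gripper":3.2,"tx":0,"ty":0,"tz":0,"wx":0,"wy":0,"wz":0},{"gripper":2.9,"tx":0,"ty":0,"tz":0,"wx":0,"wy":0,"wz":0},{"gripper":2.7,"tx":0,"ty":0,"tz":0,"wx":0,"wy":0,"wz":0},{"gripper":2.6,"tx":0,"ty":0,"tz":0,"wx":0,"wy":0,"wz":0},{"gripper":2.5,"tx":0,"ty":0,"tz":0,"wx":0,"wy":0,"wz":0},{"gripper":2.3,"tx":0,"ty":0,"tz":0,"wx":0,"wy":0,"wz":0},{"gripper":2,"tx":0,"ty":0,"tz":0,"wx":0,"wy":0,"wz":0},{"gripper":2,"tx":0,"ty":0,"tz":0,"wx":0,"wy":0,"wz":0}], force=8)

```text
t: 6.65
tcp_pos: [637.0, 257.1, 69.5]
ee_rot: [[-1.0, 0.0, 0.0], [0.0, 1.0, 0.0], [-0.0, 0.0, -1.0]]
ft_force: [0.4, 0.4, 1.3]
finger_gap: 24.8
finger_force: 8.0
```

>>> move_arm(deltas=[{"gripper":2,"tx":0,"ty":0,"tz":-1,"wx":0,"wy":0,"wz":0},{"gripper":2,"tx":0,"ty":0,"tz":-3,"wx":0,"wy":0,"wz":0},{"gripper":2,"tx":0,"ty":0,"tz":-3,"wx":0,"wy":0,"wz":0},{"gripper":2,"tx":1.5,"ty":-0.8,"tz":-1,"wx":0,"wy":0,"wz":0},{"gripper":2,"tx":3,"ty":-1.6,"tz":0,"wx":0,"wy":0,"wz":0},{"gripper":2,"tx":3,"ty":-1.6,"tz":0,"wx":0,"wy":0,"wz":0},{"gripper":2,"tx":3,"ty":-1.6,"tz":0,"wx":0,"wy":0,"wz":0},{"gripper":2,"tx":3,"ty":-1.6,"tz":0,"wx":0,"wy":0,"wz":0},{"gripper":2,"tx":2.1,"ty":-1,"tz":0,"wx":0,"wy":0,"wz":0},{"gripper":2,"tx":0,"ty":0,"tz":0,"wx":0,"wy":0,"wz":0},{"gripper":2,"tx":0,"ty":0,"tz":0,"wx":0,"wy":0,"wz":0}])

```text
t: 7.75
tcp_pos: [481.3, 175.0, 150.3]
ee_rot: [[-1.0, 0.0, 0.002], [0.0, 1.0, 0.0], [-0.002, 0.0, -1.0]]
ft_force: [0.3, 0.1, -0.1]
finger_gap: 24.6
finger_force: 8.0
```

>>> move_arm(deltas=[{"gripper":2,"tx":0,"ty":0,"tz":3,"wx":0,"wy":0,"wz":0},{"gripper":2,"tx":0,"ty":0,"tz":4,"wx":0,"wy":0,"wz":0},{"gripper":2,"tx":0,"ty":0,"tz":4,"wx":0,"wy":0,"wz":0},{"gripper":2,"tx":0,"ty":0,"tz":3,"wx":0,"wy":0,"wz":0},{"gripper":2,"tx":0,"ty":0,"tz":1.5,"wx":0,"wy":0,"wz":0},{"gripper":2,"tx":0,"ty":0,"tz":0.7,"wx":0,"wy":0,"wz":0},{"gripper":2,"tx":0,"ty":0,"tz":0,"wx":0,"wy":0,"wz":0},{"gripper":2,"tx":0,"ty":0,"tz":0,"wx":0,"wy":0,"wz":0},{"gripper":2,"tx":0,"ty":0,"tz":0,"wx":0,"wy":0,"wz":0}])

```text
t: 8.65
tcp_pos: [482.1, 175.5, -11.5]
ee_rot: [[-1.0, 0.0, 0.002], [0.0, 1.0, 0.001], [-0.002, 0.001, -1.0]]
ft_force: [0.5, -0.0, 0.0]
finger_gap: 24.6
finger_force: 8.0
```

```bash
python3 -c "
from h import *
shot('p6',x0=330,y0=220,w=110,h=120,k=5,g=12,extra=[[480.5,175,10],[481,175,41]])"
```

```text
[481.9 175.4 -11.6]
```

View pics/p6.png

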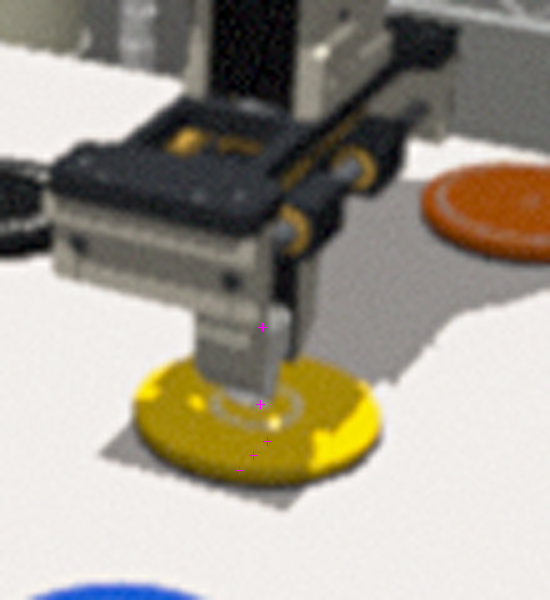

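The pot hangs just above the ring at the middle of the yellow pad. I'll lower in small steps until it touches.

>>> move_arm(deltas=[{"gripper":2,"tx":0.1,"ty":0,"tz":0.15,"wx":0,"wy":0,"wz":0},{"gripper":2,"tx":0,"ty":0,"tz":0.15,"wx":0,"wy":0,"wz":0},{"gripper":2,"tx":0,"ty":0,"tz":0,"wx":0,"wy":0,"wz":0}])

```text
t: 9.0
tcp_pos: [479.9, 175.0, -15.5]
ee_rot: [[-1.0, 0.0, 0.0], [0.0, 1.0, 0.0], [-0.0, 0.0, -1.0]]
ft_force: [0.4, 0.3, 0.7]
finger_gap: 24.8
finger_force: 8.0
```

>>> move_arm(deltas=[{"gripper":2,"tx":0,"ty":0,"tz":0.1,"wx":0,"wy":0,"wz":0},{"gripper":2,"tx":0,"ty":0,"tz":0,"wx":0,"wy":0,"wz":0}])

```text
t: 9.2
tcp_pos: [480.5, 175.4, -16.0]
ee_rot: [[-1.0, -0.0, 0.001], [-0.0, 1.0, 0.001], [-0.001, 0.001, -1.0]]
ft_force: [-0.7, 0.6, 5.4]
finger_gap: 24.6
finger_force: 8.0
```

>>> move_arm(deltas=[{"gripper":2.8,"tx":0,"ty":0,"tz":0,"wx":0,"wy":0,"wz":0},{"gripper":3.5,"tx":0,"ty":0,"tz":0,"wx":0,"wy":0,"wz":0},{"gripper":5,"tx":0,"ty":0,"tz":0,"wx":0,"wy":0,"wz":0},{"gripper":5,"tx":0,"ty":0,"tz":0,"wx":0,"wy":0,"wz":0},{"gripper":5,"tx":0,"ty":0,"tz":0,"wx":0,"wy":0,"wz":0},{"gripper":5,"tx":0,"ty":0,"tz":-1,"wx":0,"wy":0,"wz":0},{"gripper":4,"tx":0,"ty":0,"tz":-3,"wx":0,"wy":0,"wz":0},{"gripper":2,"tx":0,"ty":0,"tz":-3,"wx":0,"wy":0,"wz":0},{"gripper":0,"tx":0,"ty":0,"tz":-3,"wx":0,"wy":0,"wz":0},{"gripper":0,"tx":0,"ty":0,"tz":-3,"wx":0,"wy":0,"wz":0},{"gripper":0,"tx":0,"ty":0,"tz":0,"wx":0,"wy":0,"wz":0}])

```text
t: 10.3
tcp_pos: [483.1, 176.4, 118.2]
ee_rot: [[-1.0, 0.0, 0.008], [0.0, 1.0, 0.003], [-0.008, 0.003, -1.0]]
ft_force: [0.9, 1.5, -0.8]
finger_gap: 14.4
finger_force: 0.0
```

>>> move_arm(deltas=[{"gripper":4.4,"tx":-4,"ty":-1.3,"tz":0,"wx":0,"wy":0,"wz":0},{"gripper":4.4,"tx":-4,"ty":-1.3,"tz":2,"wx":0,"wy":0,"wz":0},{"gripper":4.4,"tx":0,"ty":0,"tz":4,"wx":0,"wy":0,"wz":0},{"gripper":4.4,"tx":0,"ty":0,"tz":4,"wx":0,"wy":0,"wz":0},{"gripper":4.4,"tx":0,"ty":0,"tz":3,"wx":0,"wy":0,"wz":0},{"gripper":4.4,"tx":0,"ty":0,"tz":1,"wx":0,"wy":0,"wz":0},{"gripper":4.4,"tx":0,"ty":0,"tz":0,"wx":0,"wy":0,"wz":0},{"gripper":4.4,"tx":0,"ty":0,"tz":0,"wx":0,"wy":0,"wz":0}])

```text
t: 11.1
tcp_pos: [560.7, 149.5, -25.5]
ee_rot: [[-1.0, -0.0, 0.001], [-0.0, 1.0, 0.001], [-0.001, 0.001, -1.0]]
ft_force: [0.6, -0.0, 0.6]
finger_gap: 43.9
finger_force: 0.0
```

>>> move_arm(deltas=[{"gripper":4.4,"tx":0,"ty":0,"tz":0.2,"wx":0,"wy":0,"wz":0},{"gripper":4.4,"tx":0,"ty":0,"tz":0.2,"wx":0,"wy":0,"wz":0},{"gripper":4.4,"tx":0,"ty":0,"tz":0,"wx":0,"wy":0,"wz":0}])

```text
t: 11.4
tcp_pos: [560.3, 149.1, -29.9]
ee_rot: [[-1.0, 0.0, 0.001], [0.0, 1.0, 0.0], [-0.001, 0.0, -1.0]]
ft_force: [-0.5, -0.7, -0.0]
finger_gap: 44.1
finger_force: 0.0
```

>>> move_arm(deltas=[{"gripper":4.4,"tx":0,"ty":0,"tz":0.1,"wx":0,"wy":0,"wz":0},{"gripper":4.4,"tx":0,"ty":0,"tz":0,"wx":0,"wy":0,"wz":0}])

```text
t: 11.6
tcp_pos: [559.8, 149.0, -31.5]
ee_rot: [[-1.0, 0.0, 0.0], [0.0, 1.0, 0.0], [-0.0, 0.0, -1.0]]
ft_force: [-0.4, -0.5, 0.2]
finger_gap: 44.4
finger_force: 0.0
```

>>> move_arm(deltas=[{"gripper":4.4,"tx":0,"ty":0,"tz":0.1,"wx":0,"wy":0,"wz":0},{"gripper":4.4,"tx":0,"ty":0,"tz":0,"wx":0,"wy":0,"wz":0}])

```text
t: 11.8
tcp_pos: [559.6, 148.9, -32.8]
ee_rot: [[-1.0, 0.0, -0.0], [0.0, 1.0, -0.0], [0.0, -0.0, -1.0]]
ft_force: [0.5, -0.4, -0.1]
finger_gap: 43.9
finger_force: 0.0
```

>>> move_arm(deltas=[{"gripper":4.4,"tx":0,"ty":0,"tz":0.1,"wx":0,"wy":0,"wz":0},{"gripper":4.4,"tx":0,"ty":0,"tz":0,"wx":0,"wy":0,"wz":0}])

```text
t: 12.0
tcp_pos: [559.6, 148.9, -33.9]
ee_rot: [[-1.0, 0.0, -0.0], [0.0, 1.0, -0.0], [0.0, -0.0, -1.0]]
ft_force: [-0.1, -0.2, -0.0]
finger_gap: 44.1
finger_force: 0.0
```

>>> move_arm(deltas=[{"gripper":4.4,"tx":0,"ty":0,"tz":0.1,"wx":0,"wy":0,"wz":0},{"gripper":4.4,"tx":0,"ty":0,"tz":0,"wx":0,"wy":0,"wz":0}])

```text
t: 12.2
tcp_pos: [559.7, 148.9, -34.0]
ee_rot: [[-1.0, 0.0, -0.0], [0.0, 1.0, -0.0], [0.0, -0.0, -1.0]]
ft_force: [-2.3, -0.7, 6.8]
finger_gap: 43.8
finger_force: 3.3
```

>>> move_arm(deltas=[{"gripper":4.4,"tx":0,"ty":0,"tz":0.1,"wx":0,"wy":0,"wz":0},{"gripper":4.4,"tx":0,"ty":0,"tz":0,"wx":0,"wy":0,"wz":0}])

```text
t: 12.4
tcp_pos: [559.7, 149.0, -34.1]
ee_rot: [[-1.0, 0.0, -0.0], [0.0, 1.0, -0.001], [0.0, -0.001, -1.0]]
ft_force: [-5.4, -0.6, 15.7]
finger_gap: 43.8
finger_force: 7.4
```

Contact is at reported z = -34, so tip = TCP + 34 mm. I'll back off to clear the top view and remeasure the stack.

>>> move_arm(deltas=[{"gripper":5.2,"tx":0,"ty":0,"tz":-3,"wx":0,"wy":0,"wz":0},{"gripper":5.2,"tx":0,"ty":0,"tz":-5,"wx":0,"wy":0,"wz":0},{"gripper":5.2,"tx":0,"ty":0,"tz":-5,"wx":0,"wy":0,"wz":0},{"gripper":5.2,"tx":2,"ty":-3,"tz":-3,"wx":0,"wy":0,"wz":0},{"gripper":5.2,"tx":3,"ty":-4,"tz":0,"wx":0,"wy":0,"wz":0},{"gripper":5.2,"tx":3,"ty":-4,"tz":0,"wx":0,"wy":0,"wz":0},{"gripper":5.2,"tx":3,"ty":-4,"tz":0,"wx":0,"wy":0,"wz":0},{"gripper":5.2,"tx":0,"ty":0,"tz":0,"wx":0,"wy":0,"wz":0}])

```text
t: 13.2
tcp_pos: [444.6, -7.1, 123.7]
ee_rot: [[-1.0, 0.008, -0.005], [0.008, 1.0, -0.003], [0.005, -0.003, -1.0]]
ft_force: [0.2, 0.3, 0.0]
finger_gap: 51.9
finger_force: 0.0
```

```bash
python3 - <<'E'
from h import *
t=cams.capture('top'); s=cams.capture('side'); print(robot.get_state()['tcp_pos'])
a=cv2.resize(t['image'][190:310,250:350],None,fx=4,fy=4,interpolation=cv2.INTER_CUBIC)
b=cv2.resize(s['image'][230:350,250:350],None,fx=4,fy=4,interpolation=cv2.INTER_CUBIC)
cv2.imwrite('pics/p7.png',np.hstack([a,b])[:,:,::-1])
for c,z,n in((t,95,'top'),(s,92,'side')):
  h=cv2.cvtColor(c['image'],cv2.COLOR_RGB2HSV); m=cv2.inRange(h,(50,110,40),(75,255,255))
  x0,y0=(265,190) if n=='top' else (255,235)
  m=m[y0:y0+50,x0:x0+60]; k,l,st,ce=cv2.connectedComponentsWithStats(m); i=1+np.argmax(st[1:,4]); q,_=cv2.findContours((l==i).astype(np.uint8),0,1)
  e=cv2.fitEllipse(cv2.convexHull(max(q,key=cv2.contourArea))); p=np.array(e[0])+[x0,y0]; print(n,p,e[1],onz(c,p,z))
E
```

```text
[449.48204187  -2.15253672 124.65272673]
top [294.5342083  213.05182838] (16.14649200439453, 16.571247100830078) [638.45587086 256.73764176  95.        ]
side [279.94571686 257.62122154] (12.061617851257324, 21.839675903320312) [639.40638886 260.47673508  92.        ]
```

View pics/p7.png

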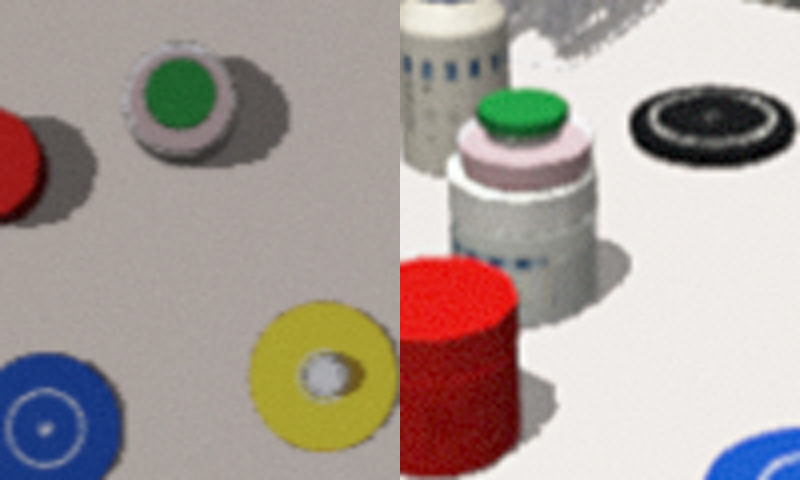

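The pot stands centred on the yellow pad and the rest of the pile is undisturbed. The green lid is at about (638.6, 257.2).

>>> move_arm(deltas=[{"gripper":5.2,"tx":-2.3,"ty":3.2,"tz":0,"wx":0,"wy":0,"wz":0},{"gripper":5.2,"tx":-2.3,"ty":3.2,"tz":0,"wx":0,"wy":0,"wz":0},{"gripper":5.2,"tx":-2.3,"ty":3.2,"tz":0,"wx":0,"wy":0,"wz":0},{"gripper":5.2,"tx":-2.3,"ty":3.2,"tz":0,"wx":0,"wy":0,"wz":0},{"gripper":5.2,"tx":-2.3,"ty":3.2,"tz":0,"wx":0,"wy":0,"wz":0},{"gripper":5.2,"tx":-2.3,"ty":3.2,"tz":0,"wx":0,"wy":0,"wz":0},{"gripper":5.2,"tx":-2.3,"ty":3.2,"tz":0,"wx":0,"wy":0,"wz":0},{"gripper":5.2,"tx":-2.3,"ty":3.2,"tz":0,"wx":0,"wy":0,"wz":0},{"gripper":5.2,"tx":0,"ty":0,"tz":2,"wx":0,"wy":0,"wz":0},{"gripper":5.2,"tx":0,"ty":0,"tz":2,"wx":0,"wy":0,"wz":0},{"gripper":5.2,"tx":0,"ty":0,"tz":0,"wx":0,"wy":0,"wz":0},{"gripper":5.2,"tx":0,"ty":0,"tz":0,"wx":0,"wy":0,"wz":0}])

```text
t: 14.5
tcp_pos: [633.3, 256.3, 83.8]
ee_rot: [[-1.0, -0.001, -0.001], [-0.001, 1.0, 0.0], [0.001, 0.0, -1.0]]
ft_force: [0.7, -0.5, 0.3]
finger_gap: 51.6
finger_force: 0.0
```

>>> move_arm(deltas=[{"gripper":5.2,"tx":-0.5,"ty":0.1,"tz":1,"wx":0,"wy":0,"wz":0},{"gripper":5.2,"tx":0,"ty":0,"tz":1,"wx":0,"wy":0,"wz":0},{"gripper":5.2,"tx":0,"ty":0,"tz":0.7,"wx":0,"wy":0,"wz":0},{"gripper":5.2,"tx":0,"ty":0,"tz":0.4,"wx":0,"wy":0,"wz":0},{"gripper":5.2,"tx":0,"ty":0,"tz":0,"wx":0,"wy":0,"wz":0},{"gripper":5.2,"tx":0,"ty":0,"tz":0,"wx":0,"wy":0,"wz":0}])

```text
t: 15.1
tcp_pos: [638.8, 256.0, 53.4]
ee_rot: [[-1.0, 0.0, -0.0], [0.0, 1.0, 0.0], [0.0, 0.0, -1.0]]
ft_force: [0.6, 0.2, 0.2]
finger_gap: 51.8
finger_force: 0.0
```

>>> move_arm(deltas=[{"gripper":5,"tx":0,"ty":0.1,"tz":0.3,"wx":0,"wy":0,"wz":0},{"gripper":4.7,"tx":0,"ty":0,"tz":0,"wx":0,"wy":0,"wz":0},{"gripper":4.5,"tx":0,"ty":0,"tz":0,"wx":0,"wy":0,"wz":0},{"gripper":4.3,"tx":0,"ty":0,"tz":0,"wx":0,"wy":0,"wz":0},{"gripper":4.2,"tx":0,"ty":0,"tz":0,"wx":0,"wy":0,"wz":0},{"gripper":4.1,"tx":0,"ty":0,"tz":0,"wx":0,"wy":0,"wz":0},{"gripper":4,"tx":0,"ty":0,"tz":0,"wx":0,"wy":0,"wz":0},{"gripper":3.8,"tx":0,"ty":0,"tz":0,"wx":0,"wy":0,"wz":0},{"gripper":3.5,"tx":0,"ty":0,"tz":0,"wx":0,"wy":0,"wz":0},{"gripper":3.5,"tx":0,"ty":0,"tz":0,"wx":0,"wy":0,"wz":0}], force=8)

```text
t: 16.1
tcp_pos: [638.8, 257.2, 50.4]
ee_rot: [[-1.0, 0.0, 0.0], [0.0, 1.0, 0.0], [-0.0, 0.0, -1.0]]
ft_force: [-0.4, 0.4, 0.7]
finger_gap: 39.0
finger_force: 8.0
```

>>> move_arm(deltas=[{"gripper":3.5,"tx":0,"ty":0,"tz":-0.7,"wx":0,"wy":0,"wz":0},{"gripper":3.5,"tx":0,"ty":0,"tz":-2.3,"wx":0,"wy":0,"wz":0},{"gripper":3.5,"tx":0,"ty":0,"tz":-3,"wx":0,"wy":0,"wz":0},{"gripper":3.5,"tx":1.6,"ty":0.7,"tz":-1,"wx":0,"wy":0,"wz":0},{"gripper":3.5,"tx":3.2,"ty":1.4,"tz":0,"wx":0,"wy":0,"wz":0},{"gripper":3.5,"tx":3.2,"ty":1.4,"tz":0,"wx":0,"wy":0,"wz":0},{"gripper":3.5,"tx":3.2,"ty":1.4,"tz":0,"wx":0,"wy":0,"wz":0},{"gripper":3.5,"tx":3.2,"ty":1.4,"tz":0,"wx":0,"wy":0,"wz":0},{"gripper":3.5,"tx":3.2,"ty":1.4,"tz":0,"wx":0,"wy":0,"wz":0},{"gripper":3.5,"tx":1.2,"ty":0.5,"tz":0,"wx":0,"wy":0,"wz":0},{"gripper":3.5,"tx":0,"ty":0,"tz":0,"wx":0,"wy":0,"wz":0},{"gripper":3.5,"tx":0,"ty":0,"tz":0,"wx":0,"wy":0,"wz":0}])

```text
t: 17.3
tcp_pos: [452.4, 338.3, 120.8]
ee_rot: [[-1.0, 0.001, 0.002], [0.001, 1.0, -0.0], [-0.002, -0.0, -1.0]]
ft_force: [0.9, -0.1, -0.4]
finger_gap: 39.4
finger_force: 8.0
```

>>> move_arm(deltas=[{"gripper":3.5,"tx":0.1,"ty":0.1,"tz":3,"wx":0,"wy":0,"wz":0},{"gripper":3.5,"tx":0,"ty":0,"tz":4,"wx":0,"wy":0,"wz":0},{"gripper":3.5,"tx":0,"ty":0,"tz":4,"wx":0,"wy":0,"wz":0},{"gripper":3.5,"tx":0,"ty":0,"tz":2,"wx":0,"wy":0,"wz":0},{"gripper":3.5,"tx":0,"ty":0,"tz":0.7,"wx":0,"wy":0,"wz":0},{"gripper":3.5,"tx":0,"ty":0,"tz":0,"wx":0,"wy":0,"wz":0},{"gripper":3.5,"tx":0,"ty":0,"tz":0,"wx":0,"wy":0,"wz":0},{"gripper":3.5,"tx":0,"ty":0,"tz":0,"wx":0,"wy":0,"wz":0}])

```text
t: 18.1
tcp_pos: [451.4, 340.7, -15.1]
ee_rot: [[-1.0, 0.001, 0.002], [0.001, 1.0, 0.002], [-0.002, 0.002, -1.0]]
ft_force: [0.2, -0.2, 0.6]
finger_gap: 39.2
finger_force: 8.0
```

>>> move_arm(deltas=[{"gripper":3.5,"tx":0,"ty":0,"tz":0.3,"wx":0,"wy":0,"wz":0},{"gripper":3.5,"tx":0,"ty":0,"tz":0.1,"wx":0,"wy":0,"wz":0},{"gripper":3.5,"tx":0,"ty":0,"tz":0,"wx":0,"wy":0,"wz":0}])

```text
t: 18.4
tcp_pos: [449.8, 340.0, -20.5]
ee_rot: [[-1.0, 0.0, 0.0], [0.0, 1.0, 0.0], [-0.0, 0.0, -1.0]]
ft_force: [0.1, 0.2, 0.7]
finger_gap: 39.2
finger_force: 8.0
```

>>> move_arm(deltas=[{"gripper":3.5,"tx":0,"ty":0,"tz":0.05,"wx":0,"wy":0,"wz":0},{"gripper":3.5,"tx":0,"ty":0,"tz":0,"wx":0,"wy":0,"wz":0}])

```text
t: 18.6
tcp_pos: [449.9, 340.0, -20.7]
ee_rot: [[-1.0, 0.0, 0.0], [0.0, 1.0, -0.0], [-0.0, -0.0, -1.0]]
ft_force: [-1.1, -1.2, 3.7]
finger_gap: 38.9
finger_force: 8.0
```

Touching at -20.7, as expected. Releasing, then lifting away.

>>> move_arm(deltas=[{"gripper":4.1,"tx":0,"ty":0,"tz":0,"wx":0,"wy":0,"wz":0},{"gripper":4.8,"tx":0,"ty":0,"tz":0,"wx":0,"wy":0,"wz":0},{"gripper":5.4,"tx":0,"ty":0,"tz":0,"wx":0,"wy":0,"wz":0},{"gripper":5.4,"tx":0,"ty":0,"tz":0,"wx":0,"wy":0,"wz":0},{"gripper":5.4,"tx":0,"ty":0,"tz":0,"wx":0,"wy":0,"wz":0},{"gripper":5.4,"tx":0,"ty":0,"tz":-1,"wx":0,"wy":0,"wz":0},{"gripper":6,"tx":0,"ty":0,"tz":-4,"wx":0,"wy":0,"wz":0},{"gripper":7,"tx":0,"ty":0,"tz":-4,"wx":0,"wy":0,"wz":0},{"gripper":7,"tx":0,"ty":0,"tz":-4,"wx":0,"wy":0,"wz":0},{"gripper":7,"tx":0,"ty":0,"tz":0,"wx":0,"wy":0,"wz":0}])

```text
t: 19.6
tcp_pos: [453.4, 343.3, 115.5]
ee_rot: [[-1.0, 0.0, 0.009], [0.0, 1.0, 0.007], [-0.009, 0.007, -1.0]]
ft_force: [0.6, 0.8, 0.5]
finger_gap: 70.3
finger_force: 0.0
```

```bash
python3 - <<'E'
from h import *
t=cams.capture('top'); s=cams.capture('side'); print(robot.get_state()['tcp_pos'])
a=cv2.resize(t['image'][190:310,240:340],None,fx=4,fy=4,interpolation=cv2.INTER_CUBIC)
b=cv2.resize(s['image'][240:360,250:350],None,fx=4,fy=4,interpolation=cv2.INTER_CUBIC)
cv2.imwrite('pics/p8.png',np.hstack([a,b])[:,:,::-1])
E
```

```text
[450.72023623 340.56287304 110.67073295]
```

View pics/p8.png

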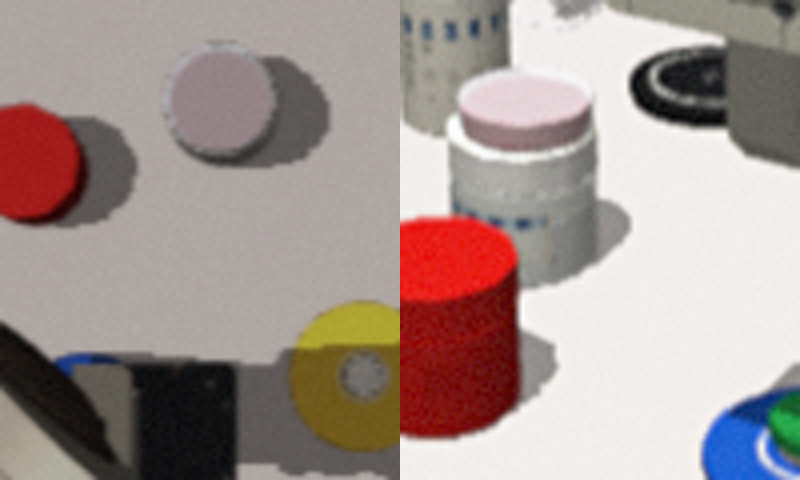

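The green dish is on the blue pad's ring and the pink dish on the jar is undisturbed, with its top centre at about (295.2, 214.6) px. I'll take it next, with the tips just above the jar cap.

>>> move_arm(deltas=[{"gripper":7.6,"tx":-1.6,"ty":-0.7,"tz":0,"wx":0,"wy":0,"wz":0},{"gripper":7.6,"tx":-3.2,"ty":-1.5,"tz":0,"wx":0,"wy":0,"wz":0},{"gripper":7.6,"tx":-3.2,"ty":-1.5,"tz":0,"wx":0,"wy":0,"wz":0},{"gripper":7.6,"tx":-3.2,"ty":-1.5,"tz":0,"wx":0,"wy":0,"wz":0},{"gripper":7.6,"tx":-3.2,"ty":-1.5,"tz":0,"wx":0,"wy":0,"wz":0},{"gripper":7.6,"tx":-3.2,"ty":-1.5,"tz":0,"wx":0,"wy":0,"wz":0},{"gripper":7.6,"tx":-1.2,"ty":-0.3,"tz":0,"wx":0,"wy":0,"wz":0},{"gripper":7.6,"tx":0,"ty":0,"tz":2,"wx":0,"wy":0,"wz":0},{"gripper":7.6,"tx":0,"ty":0,"tz":2,"wx":0,"wy":0,"wz":0},{"gripper":7.6,"tx":0,"ty":0,"tz":1,"wx":0,"wy":0,"wz":0},{"gripper":7.6,"tx":0,"ty":0,"tz":0,"wx":0,"wy":0,"wz":0},{"gripper":7.6,"tx":0,"ty":0,"tz":0,"wx":0,"wy":0,"wz":0}])

```text
t: 20.9
tcp_pos: [637.6, 255.0, 58.6]
ee_rot: [[-1.0, -0.0, -0.001], [-0.0, 1.0, -0.0], [0.001, -0.0, -1.0]]
ft_force: [0.7, -0.9, 0.4]
finger_gap: 76.2
finger_force: 0.0
```

>>> move_arm(deltas=[{"gripper":7.6,"tx":0,"ty":0,"tz":0.8,"wx":0,"wy":0,"wz":0},{"gripper":7.6,"tx":0,"ty":0,"tz":0.8,"wx":0,"wy":0,"wz":0},{"gripper":7.6,"tx":0,"ty":0,"tz":0,"wx":0,"wy":0,"wz":0},{"gripper":7.6,"tx":0,"ty":0,"tz":0,"wx":0,"wy":0,"wz":0}])

```text
t: 21.3
tcp_pos: [637.6, 254.9, 42.6]
ee_rot: [[-1.0, 0.0, -0.0], [0.0, 1.0, -0.0], [0.0, -0.0, -1.0]]
ft_force: [0.4, 0.9, 0.2]
finger_gap: 76.1
finger_force: 0.0
```

>>> move_arm(deltas=[{"gripper":7.4,"tx":-0.1,"ty":0.1,"tz":0.5,"wx":0,"wy":0,"wz":0},{"gripper":7,"tx":0,"ty":0,"tz":0.3,"wx":0,"wy":0,"wz":0},{"gripper":7,"tx":0,"ty":0,"tz":0,"wx":0,"wy":0,"wz":0},{"gripper":6.7,"tx":0,"ty":0,"tz":0,"wx":0,"wy":0,"wz":0},{"gripper":6.4,"tx":0,"ty":0,"tz":0,"wx":0,"wy":0,"wz":0},{"gripper":6.2,"tx":0,"ty":0,"tz":0,"wx":0,"wy":0,"wz":0},{"gripper":6.1,"tx":0,"ty":0,"tz":0,"wx":0,"wy":0,"wz":0},{"gripper":5.9,"tx":0,"ty":0,"tz":0,"wx":0,"wy":0,"wz":0},{"gripper":5.7,"tx":0,"ty":0,"tz":0,"wx":0,"wy":0,"wz":0},{"gripper":5.4,"tx":0,"ty":0,"tz":0,"wx":0,"wy":0,"wz":0},{"gripper":5.4,"tx":0,"ty":0,"tz":0,"wx":0,"wy":0,"wz":0}], force=8)

```text
t: 22.4
tcp_pos: [638.8, 256.0, 34.9]
ee_rot: [[-1.0, 0.0, 0.0], [0.0, 1.0, 0.0], [-0.0, 0.0, -1.0]]
ft_force: [0.1, 0.5, -0.3]
finger_gap: 57.8
finger_force: 8.0
```

>>> move_arm(deltas=[{"gripper":5.4,"tx":0,"ty":0,"tz":-0.7,"wx":0,"wy":0,"wz":0},{"gripper":5.4,"tx":0,"ty":0,"tz":-2.3,"wx":0,"wy":0,"wz":0},{"gripper":5.4,"tx":0,"ty":0,"tz":-3,"wx":0,"wy":0,"wz":0},{"gripper":5.4,"tx":0,"ty":-1.5,"tz":-2,"wx":0,"wy":0,"wz":0},{"gripper":5.4,"tx":-0.2,"ty":-3,"tz":0,"wx":0,"wy":0,"wz":0},{"gripper":5.4,"tx":-0.2,"ty":-3,"tz":0,"wx":0,"wy":0,"wz":0},{"gripper":5.4,"tx":-0.2,"ty":-3,"tz":0,"wx":0,"wy":0,"wz":0},{"gripper":5.4,"tx":-0.2,"ty":-3,"tz":0,"wx":0,"wy":0,"wz":0},{"gripper":5.4,"tx":-0.2,"ty":-3,"tz":0,"wx":0,"wy":0,"wz":0},{"gripper":5.4,"tx":-0.2,"ty":-2.5,"tz":0,"wx":0,"wy":0,"wz":0},{"gripper":5.4,"tx":0,"ty":0,"tz":0,"wx":0,"wy":0,"wz":0},{"gripper":5.4,"tx":0,"ty":0,"tz":0,"wx":0,"wy":0,"wz":0}])

```text
t: 23.6
tcp_pos: [650.8, 65.4, 115.2]
ee_rot: [[-1.0, 0.002, 0.0], [0.002, 1.0, 0.0], [-0.0, 0.0, -1.0]]
ft_force: [-0.6, 0.3, 0.3]
finger_gap: 58.1
finger_force: 8.0
```

>>> move_arm(deltas=[{"gripper":5.4,"tx":0,"ty":0,"tz":3,"wx":0,"wy":0,"wz":0},{"gripper":5.4,"tx":0,"ty":0,"tz":4,"wx":0,"wy":0,"wz":0},{"gripper":5.4,"tx":0,"ty":0,"tz":3.5,"wx":0,"wy":0,"wz":0},{"gripper":5.4,"tx":0,"ty":0,"tz":1.5,"wx":0,"wy":0,"wz":0},{"gripper":5.4,"tx":0,"ty":0,"tz":0.8,"wx":0,"wy":0,"wz":0},{"gripper":5.4,"tx":0,"ty":0,"tz":0.4,"wx":0,"wy":0,"wz":0},{"gripper":5.4,"tx":0,"ty":0,"tz":0,"wx":0,"wy":0,"wz":0},{"gripper":5.4,"tx":0,"ty":0,"tz":0,"wx":0,"wy":0,"wz":0},{"gripper":5.4,"tx":0,"ty":0,"tz":0,"wx":0,"wy":0,"wz":0}])

```text
t: 24.5
tcp_pos: [651.9, 66.1, -15.7]
ee_rot: [[-1.0, 0.0, 0.002], [0.0, 1.0, 0.0], [-0.002, 0.0, -1.0]]
ft_force: [0.1, 0.0, -0.6]
finger_gap: 58.6
finger_force: 8.0
```

>>> move_arm(deltas=[{"gripper":5.4,"tx":0,"ty":0,"tz":0.2,"wx":0,"wy":0,"wz":0},{"gripper":5.4,"tx":0,"ty":0,"tz":0,"wx":0,"wy":0,"wz":0},{"gripper":5.4,"tx":0,"ty":0,"tz":0,"wx":0,"wy":0,"wz":0}])

```text
t: 24.8
tcp_pos: [650.7, 65.9, -19.1]
ee_rot: [[-1.0, 0.0, 0.0], [0.0, 1.0, -0.0], [-0.0, -0.0, -1.0]]
ft_force: [0.4, 0.1, 0.0]
finger_gap: 58.2
finger_force: 8.0
```

>>> move_arm(deltas=[{"gripper":5.4,"tx":0,"ty":0,"tz":0.15,"wx":0,"wy":0,"wz":0},{"gripper":5.4,"tx":0,"ty":0,"tz":0,"wx":0,"wy":0,"wz":0},{"gripper":5.4,"tx":0,"ty":0,"tz":0,"wx":0,"wy":0,"wz":0}])

```text
t: 25.1
tcp_pos: [650.6, 65.9, -20.9]
ee_rot: [[-1.0, 0.0, -0.0], [0.0, 1.0, -0.0], [0.0, -0.0, -1.0]]
ft_force: [-0.2, -0.3, -0.6]
finger_gap: 58.1
finger_force: 8.0
```

>>> move_arm(deltas=[{"gripper":5.4,"tx":0,"ty":0,"tz":0.06,"wx":0,"wy":0,"wz":0},{"gripper":5.4,"tx":0,"ty":0,"tz":0,"wx":0,"wy":0,"wz":0}])

```text
t: 25.3
tcp_pos: [650.8, 66.0, -21.1]
ee_rot: [[-1.0, 0.0, -0.0], [0.0, 1.0, 0.0], [0.0, 0.0, -1.0]]
ft_force: [-1.2, -0.1, 2.3]
finger_gap: 57.9
finger_force: 8.0
```

>>> move_arm(deltas=[{"gripper":6.1,"tx":0,"ty":0,"tz":0,"wx":0,"wy":0,"wz":0},{"gripper":6.8,"tx":0,"ty":0,"tz":0,"wx":0,"wy":0,"wz":0},{"gripper":7.4,"tx":0,"ty":0,"tz":0,"wx":0,"wy":0,"wz":0},{"gripper":7.4,"tx":0,"ty":0,"tz":0,"wx":0,"wy":0,"wz":0},{"gripper":7.4,"tx":0,"ty":0,"tz":0,"wx":0,"wy":0,"wz":0},{"gripper":7.4,"tx":0,"ty":0,"tz":-1,"wx":0,"wy":0,"wz":0},{"gripper":8,"tx":0,"ty":0,"tz":-4,"wx":0,"wy":0,"wz":0},{"gripper":9,"tx":0,"ty":0,"tz":-4,"wx":0,"wy":0,"wz":0},{"gripper":9,"tx":0,"ty":0,"tz":-4,"wx":0,"wy":0,"wz":0},{"gripper":9,"tx":4,"ty":-1,"tz":0,"wx":0,"wy":0,"wz":0},{"gripper":9,"tx":4,"ty":-1,"tz":0,"wx":0,"wy":0,"wz":0},{"gripper":9,"tx":4,"ty":-1,"tz":0,"wx":0,"wy":0,"wz":0}])

```text
t: 26.5
tcp_pos: [529.8, 35.8, 109.9]
ee_rot: [[-1.0, -0.0, 0.002], [-0.0, 1.0, -0.0], [-0.002, -0.0, -1.0]]
ft_force: [-0.7, 0.0, -0.1]
finger_gap: 89.9
finger_force: 0.0
```

>>> move_arm(deltas=[{"gripper":9.1,"tx":4,"ty":-2,"tz":0,"wx":0,"wy":0,"wz":0},{"gripper":9.1,"tx":2,"ty":-2,"tz":0,"wx":0,"wy":0,"wz":0},{"gripper":9.1,"tx":0,"ty":0,"tz":0,"wx":0,"wy":0,"wz":0}])

```text
t: 26.8
tcp_pos: [467.4, -7.2, 109.2]
ee_rot: [[-1.0, 0.004, -0.002], [0.004, 1.0, -0.002], [0.002, -0.002, -1.0]]
ft_force: [0.5, -0.1, -0.0]
finger_gap: 91.1
finger_force: 0.0
```

```bash
python3 - <<'E'
from h import *
t=cams.capture('top'); s=cams.capture('side'); print(robot.get_state()['tcp_pos'])
a=cv2.resize(t['image'][190:310,240:400],None,fx=4,fy=4,interpolation=cv2.INTER_CUBIC)
a=np.hstack([a[:,:160*4]]); cv2.imwrite('pics/p9.png',a[:,:,::-1])
# jar cap: bright vs table in top view; side columns
g=cv2.cvtColor(t['image'],cv2.COLOR_RGB2HSV)
print(g[216,280:312].tolist()[::3], g[250,300])
m=(g[190:245,270:322,2]>0)&(g[190:245,270:322,1]<12)&(g[190:245,270:322,2]>140)
k,l,st,ce=cv2.connectedComponentsWithStats(m.astype(np.uint8)); print(st[:4],ce[:4])
E
```

```text
[471.38223795  -4.39175286 109.75520655]
[[8, 13, 158], [124, 12, 176], [116, 12, 175], [120, 6, 176], [120, 7, 173], [125, 9, 173], [115, 9, 175], [124, 10, 174], [116, 10, 173], [108, 7, 172], [9, 21, 87]] [ 13  21 168]
[[   0    0   52   55 2310]
 [  10   11   29   27  550]] [[25.80649351 27.73939394]
 [24.21272727 23.89454545]]
```

View pics/p9.png

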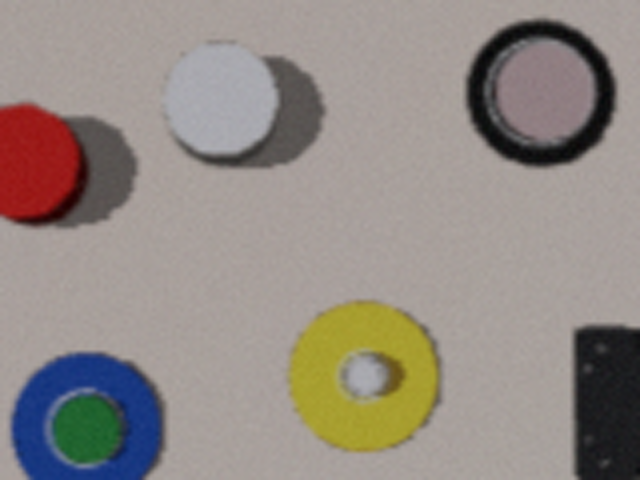

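All three placings look centred. The jar cap is at (294.2, 213.9) px, which puts it at about (640.5, 258). Now for the jar.

>>> move_arm(deltas=[{"gripper":9.1,"tx":-1.1,"ty":1.5,"tz":0,"wx":0,"wy":0,"wz":0},{"gripper":9.1,"tx":-2.2,"ty":3.5,"tz":0,"wx":0,"wy":0,"wz":0},{"gripper":9.1,"tx":-2.2,"ty":3.5,"tz":0,"wx":0,"wy":0,"wz":0},{"gripper":9.1,"tx":-2.2,"ty":3.5,"tz":0,"wx":0,"wy":0,"wz":0},{"gripper":9.1,"tx":-2.2,"ty":3.5,"tz":0,"wx":0,"wy":0,"wz":0},{"gripper":9.1,"tx":-2.2,"ty":3.5,"tz":0,"wx":0,"wy":0,"wz":0},{"gripper":9.1,"tx":-2.2,"ty":3.5,"tz":0,"wx":0,"wy":0,"wz":0},{"gripper":9.1,"tx":-2.2,"ty":3,"tz":0,"wx":0,"wy":0,"wz":0},{"gripper":9.1,"tx":-0.5,"ty":0.7,"tz":2,"wx":0,"wy":0,"wz":0},{"gripper":9.1,"tx":0,"ty":0,"tz":1,"wx":0,"wy":0,"wz":0},{"gripper":9.1,"tx":0,"ty":0,"tz":0,"wx":0,"wy":0,"wz":0},{"gripper":9.1,"tx":0,"ty":0,"tz":0,"wx":0,"wy":0,"wz":0}])

```text
t: 28.1
tcp_pos: [640.5, 257.0, 78.4]
ee_rot: [[-1.0, 0.001, -0.001], [0.001, 1.0, -0.001], [0.001, -0.001, -1.0]]
ft_force: [0.7, -0.7, 0.3]
finger_gap: 91.3
finger_force: 0.0
```

Good. Straight down 76 mm, then close.

>>> move_arm(deltas=[{"gripper":9.1,"tx":0,"ty":0.1,"tz":1,"wx":0,"wy":0,"wz":0},{"gripper":9.1,"tx":0,"ty":0,"tz":2,"wx":0,"wy":0,"wz":0},{"gripper":9.1,"tx":0,"ty":0,"tz":2,"wx":0,"wy":0,"wz":0},{"gripper":9.1,"tx":0,"ty":0,"tz":1.6,"wx":0,"wy":0,"wz":0},{"gripper":9.1,"tx":0,"ty":0,"tz":0.8,"wx":0,"wy":0,"wz":0},{"gripper":9.1,"tx":0,"ty":0,"tz":0,"wx":0,"wy":0,"wz":0},{"gripper":9.1,"tx":0,"ty":0,"tz":0,"wx":0,"wy":0,"wz":0},{"gripper":8.5,"tx":0,"ty":0,"tz":0,"wx":0,"wy":0,"wz":0},{"gripper":8,"tx":0,"ty":0,"tz":0,"wx":0,"wy":0,"wz":0},{"gripper":7.5,"tx":0,"ty":0,"tz":0,"wx":0,"wy":0,"wz":0},{"gripper":7.2,"tx":0,"ty":0,"tz":0,"wx":0,"wy":0,"wz":0}], force=15)

```text
t: 29.2
tcp_pos: [641.0, 259.0, 5.2]
ee_rot: [[-1.0, 0.0, 0.001], [0.0, 1.0, 0.0], [-0.001, 0.0, -1.0]]
ft_force: [0.1, 0.3, -0.8]
finger_gap: 72.8
finger_force: 0.0
```

>>> move_arm(deltas=[{"gripper":7,"tx":0,"ty":0,"tz":0,"wx":0,"wy":0,"wz":0},{"gripper":6.8,"tx":0,"ty":0,"tz":0,"wx":0,"wy":0,"wz":0},{"gripper":6.6,"tx":0,"ty":0,"tz":0,"wx":0,"wy":0,"wz":0},{"gripper":6.3,"tx":0,"ty":0,"tz":0,"wx":0,"wy":0,"wz":0},{"gripper":6.3,"tx":0,"ty":0,"tz":0,"wx":0,"wy":0,"wz":0}])

```text
t: 29.7
tcp_pos: [640.8, 259.5, 4.9]
ee_rot: [[-1.0, -0.0, 0.0], [-0.0, 1.0, 0.001], [-0.0, 0.001, -1.0]]
ft_force: [-0.7, 1.5, 0.5]
finger_gap: 68.0
finger_force: 15.0
```

>>> move_arm(deltas=[{"gripper":6.3,"tx":0,"ty":0,"tz":-1,"wx":0,"wy":0,"wz":0},{"gripper":6.3,"tx":0,"ty":0,"tz":-3,"wx":0,"wy":0,"wz":0},{"gripper":6.3,"tx":0,"ty":0,"tz":-4,"wx":0,"wy":0,"wz":0},{"gripper":6.3,"tx":1,"ty":-1.6,"tz":-2.5,"wx":0,"wy":0,"wz":0},{"gripper":6.3,"tx":2,"ty":-3.2,"tz":0,"wx":0,"wy":0,"wz":0},{"gripper":6.3,"tx":2.2,"ty":-3.5,"tz":0,"wx":0,"wy":0,"wz":0},{"gripper":6.3,"tx":2.2,"ty":-3.5,"tz":0,"wx":0,"wy":0,"wz":0},{"gripper":6.3,"tx":2.2,"ty":-3.5,"tz":0,"wx":0,"wy":0,"wz":0},{"gripper":6.3,"tx":2.2,"ty":-3.5,"tz":0,"wx":0,"wy":0,"wz":0},{"gripper":6.3,"tx":2.2,"ty":-3.5,"tz":0,"wx":0,"wy":0,"wz":0},{"gripper":6.3,"tx":2.2,"ty":-3.5,"tz":0,"wx":0,"wy":0,"wz":0},{"gripper":6.3,"tx":1.5,"ty":-2.5,"tz":0,"wx":0,"wy":0,"wz":0}])

```text
t: 30.9
tcp_pos: [461.3, -27.1, 109.9]
ee_rot: [[-1.0, 0.003, -0.002], [0.003, 1.0, -0.001], [0.002, -0.001, -1.0]]
ft_force: [1.1, -0.9, -1.2]
finger_gap: 68.3
finger_force: 15.0
```

>>> move_arm(deltas=[{"gripper":6.3,"tx":0.6,"ty":-1,"tz":0,"wx":0,"wy":0,"wz":0},{"gripper":6.3,"tx":0,"ty":0,"tz":0,"wx":0,"wy":0,"wz":0},{"gripper":6.3,"tx":0,"ty":0,"tz":0,"wx":0,"wy":0,"wz":0},{"gripper":6.3,"tx":0,"ty":0,"tz":0,"wx":0,"wy":0,"wz":0}])

```text
t: 31.3
tcp_pos: [458.8, -32.3, 110.0]
ee_rot: [[-1.0, -0.002, 0.001], [-0.002, 1.0, 0.001], [-0.001, 0.001, -1.0]]
ft_force: [0.2, -0.5, -0.7]
finger_gap: 68.0
finger_force: 15.0
```

>>> move_arm(deltas=[{"gripper":6.3,"tx":0.7,"ty":-1,"tz":0,"wx":0,"wy":0,"wz":0},{"gripper":6.3,"tx":0,"ty":0,"tz":1,"wx":0,"wy":0,"wz":0},{"gripper":6.3,"tx":0,"ty":0,"tz":2.5,"wx":0,"wy":0,"wz":0},{"gripper":6.3,"tx":0,"ty":0,"tz":2.5,"wx":0,"wy":0,"wz":0},{"gripper":6.3,"tx":0,"ty":0,"tz":2,"wx":0,"wy":0,"wz":0},{"gripper":6.3,"tx":0,"ty":0,"tz":0.8,"wx":0,"wy":0,"wz":0},{"gripper":6.3,"tx":0,"ty":0,"tz":0.2,"wx":0,"wy":0,"wz":0},{"gripper":6.3,"tx":0,"ty":0,"tz":0,"wx":0,"wy":0,"wz":0},{"gripper":6.3,"tx":0,"ty":0,"tz":0,"wx":0,"wy":0,"wz":0},{"gripper":6.3,"tx":0,"ty":0,"tz":0,"wx":0,"wy":0,"wz":0}])

```text
t: 32.3
tcp_pos: [451.6, -44.1, 20.6]
ee_rot: [[-1.0, 0.0, 0.002], [0.0, 1.0, -0.0], [-0.002, -0.0, -1.0]]
ft_force: [-0.7, -0.0, -0.8]
finger_gap: 67.8
finger_force: 15.0
```

>>> move_arm(deltas=[{"gripper":6.3,"tx":0,"ty":0.2,"tz":0.3,"wx":0,"wy":0,"wz":0},{"gripper":6.3,"tx":0,"ty":0,"tz":0,"wx":0,"wy":0,"wz":0},{"gripper":6.3,"tx":0,"ty":0,"tz":0,"wx":0,"wy":0,"wz":0}])

```text
t: 32.6
tcp_pos: [450.7, -41.9, 16.8]
ee_rot: [[-1.0, -0.0, 0.0], [-0.0, 1.0, 0.0], [-0.0, 0.0, -1.0]]
ft_force: [-0.5, -0.1, -2.2]
finger_gap: 67.9
finger_force: 15.0
```

>>> move_arm(deltas=[{"gripper":6.3,"tx":0,"ty":0,"tz":0.1,"wx":0,"wy":0,"wz":0},{"gripper":6.3,"tx":0,"ty":0,"tz":0,"wx":0,"wy":0,"wz":0}])

```text
t: 32.8
tcp_pos: [450.6, -42.0, 15.6]
ee_rot: [[-1.0, 0.0, -0.0], [0.0, 1.0, 0.0], [0.0, 0.0, -1.0]]
ft_force: [-0.5, 0.3, -1.9]
finger_gap: 68.1
finger_force: 15.0
```

>>> move_arm(deltas=[{"gripper":6.3,"tx":0,"ty":0,"tz":0.08,"wx":0,"wy":0,"wz":0},{"gripper":6.3,"tx":0,"ty":0,"tz":0,"wx":0,"wy":0,"wz":0}])

```text
t: 33.0
tcp_pos: [450.7, -42.0, 14.8]
ee_rot: [[-1.0, 0.0, -0.0], [0.0, 1.0, 0.0], [0.0, 0.0, -1.0]]
ft_force: [-0.5, -0.9, -2.2]
finger_gap: 68.1
finger_force: 15.0
```

>>> move_arm(deltas=[{"gripper":6.3,"tx":0,"ty":0,"tz":0.06,"wx":0,"wy":0,"wz":0},{"gripper":6.3,"tx":0,"ty":0,"tz":0,"wx":0,"wy":0,"wz":0}])

```text
t: 33.2
tcp_pos: [450.8, -42.0, 14.7]
ee_rot: [[-1.0, 0.0, -0.0], [0.0, 1.0, -0.0], [0.0, -0.0, -1.0]]
ft_force: [-2.4, -0.6, 5.0]
finger_gap: 68.2
finger_force: 15.0
```

Contact. Release, then lift clear of everything.

>>> move_arm(deltas=[{"gripper":7,"tx":0,"ty":0,"tz":0,"wx":0,"wy":0,"wz":0},{"gripper":7.6,"tx":0,"ty":0,"tz":0,"wx":0,"wy":0,"wz":0},{"gripper":8.4,"tx":0,"ty":0,"tz":0,"wx":0,"wy":0,"wz":0},{"gripper":9.1,"tx":0,"ty":0,"tz":0,"wx":0,"wy":0,"wz":0},{"gripper":9.1,"tx":0,"ty":0,"tz":0,"wx":0,"wy":0,"wz":0},{"gripper":9.1,"tx":0,"ty":0,"tz":0,"wx":0,"wy":0,"wz":0},{"gripper":9.1,"tx":0,"ty":0,"tz":-1.5,"wx":0,"wy":0,"wz":0},{"gripper":9.1,"tx":0,"ty":0,"tz":-4,"wx":0,"wy":0,"wz":0},{"gripper":9.1,"tx":0,"ty":0,"tz":-4,"wx":0,"wy":0,"wz":0},{"gripper":9.1,"tx":0,"ty":0,"tz":-4,"wx":0,"wy":0,"wz":0},{"gripper":9.1,"tx":0,"ty":0,"tz":-4,"wx":0,"wy":0,"wz":0}])

```text
t: 34.3
tcp_pos: [450.3, -41.9, 190.9]
ee_rot: [[-1.0, 0.0, -0.0], [0.0, 1.0, 0.0], [0.0, 0.0, -1.0]]
ft_force: [1.3, -0.2, 0.4]
finger_gap: 91.1
finger_force: 0.0
```

>>> move_arm(deltas=[{"gripper":9.1,"tx":0,"ty":4,"tz":0,"wx":0,"wy":0,"wz":0},{"gripper":9.1,"tx":0,"ty":4,"tz":0,"wx":0,"wy":0,"wz":0},{"gripper":9.1,"tx":0,"ty":4,"tz":0,"wx":0,"wy":0,"wz":0},{"gripper":9.1,"tx":0,"ty":4,"tz":0,"wx":0,"wy":0,"wz":0},{"gripper":9.1,"tx":0,"ty":4,"tz":0,"wx":0,"wy":0,"wz":0},{"gripper":9.1,"tx":0,"ty":0,"tz":0,"wx":0,"wy":0,"wz":0},{"gripper":9.1,"tx":0,"ty":0,"tz":0,"wx":0,"wy":0,"wz":0}])

```text
t: 35.0
tcp_pos: [450.3, 158.8, 189.1]
ee_rot: [[-1.0, -0.003, -0.0], [-0.003, 1.0, -0.0], [0.0, -0.0, -1.0]]
ft_force: [0.3, -0.1, -0.0]
finger_gap: 90.7
finger_force: 0.0
```

```bash
python3 - <<'E'
from h import *
t=cams.capture('top'); s=cams.capture('side')
a=t['image'][130:340,180:460]; b=s['image'][210:420,190:480]
cv2.imwrite('pics/p10.png',cv2.resize(np.hstack([a,b]),None,fx=1.4,fy=1.4,interpolation=cv2.INTER_CUBIC)[:,:,::-1])
E
```

```text
(no output)
```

View pics/p10.png

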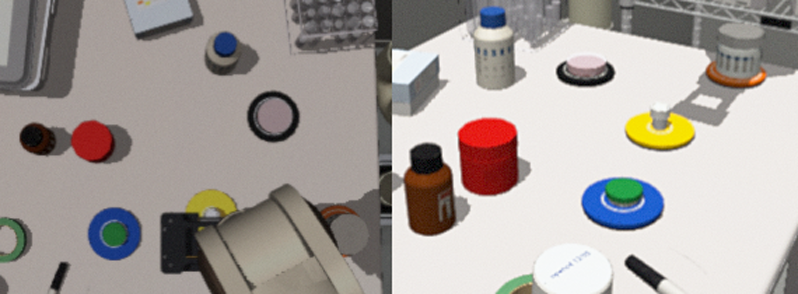

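All four pieces stand on their pads: pot on yellow, green dish on blue, pink dish on black, jar on orange. The bottles are where they were. The jar's centring is hard to read at this scale, so I'll clear the arm and measure it.

>>> move_arm(deltas=[{"gripper":9.1,"tx":0,"ty":4,"tz":0,"wx":0,"wy":0,"wz":0},{"gripper":9.1,"tx":0,"ty":4,"tz":0,"wx":0,"wy":0,"wz":0},{"gripper":9.1,"tx":0,"ty":4,"tz":0,"wx":0,"wy":0,"wz":0},{"gripper":9.1,"tx":1,"ty":4,"tz":0,"wx":0,"wy":0,"wz":0},{"gripper":9.1,"tx":1,"ty":4,"tz":0,"wx":0,"wy":0,"wz":0},{"gripper":9.1,"tx":1,"ty":4,"tz":0,"wx":0,"wy":0,"wz":0},{"gripper":9.1,"tx":1,"ty":4,"tz":0,"wx":0,"wy":0,"wz":0},{"gripper":9.1,"tx":0,"ty":0,"tz":0,"wx":0,"wy":0,"wz":0},{"gripper":9.1,"tx":0,"ty":0,"tz":0,"wx":0,"wy":0,"wz":0}])

```text
t: 36.0
tcp_pos: [411.0, 437.2, 188.7]
ee_rot: [[-1.0, -0.0, -0.0], [-0.0, 1.0, -0.001], [0.0, -0.001, -1.0]]
ft_force: [-0.0, -0.9, 0.1]
finger_gap: 91.1
finger_force: 0.0
```

```bash
python3 - <<'E'
from h import *
t=cams.capture('top'); st=robot.get_state(); print(st['tcp_pos'],st['ft_force'])
h=cv2.cvtColor(t['image'],cv2.COLOR_RGB2HSV)[265:325,390:450]
print(h[30,::4].tolist())
def fit(m):
  k,l,s,c=cv2.connectedComponentsWithStats(m.astype(np.uint8)); i=1+np.argmax(s[1:,4]); q,_=cv2.findContours((l==i).astype(np.uint8),0,1)
  return cv2.fitEllipse(cv2.convexHull(max(q,key=cv2.contourArea)))
po=(h[...,0]<20)&(h[...,1]>120); e=fit(po); p=np.array(e[0])+[390,265]; print('pad',p,e[1],onz(t,p,10))
yy,xx=np.mgrid[:60,:60]; d=np.hypot(xx-e[0][0],yy-e[0][1])
j=(d<22)&(h[...,1]<45)&(h[...,2]>140); 
j2=j&((h[...,0]>90)|(h[...,1]<13)); 
for m in(j,j2): f=fit(m); q=np.array(f[0])+[390,265]; print('jar',q,f[1],onz(t,q,76))
E
```

```text
[411.90394534 435.96909194 188.75624405] [ 0.09247095 -0.76829194  0.5948836 ]
[[9, 15, 174], [5, 16, 174], [11, 16, 177], [12, 65, 142], [12, 88, 174], [10, 31, 73], [15, 9, 109], [111, 10, 183], [120, 6, 180], [125, 8, 184], [116, 10, 186], [120, 8, 183], [120, 7, 182], [120, 6, 175], [12, 13, 99]]
pad [420.54349899 294.82190132] (35.45452880859375, 37.13145446777344) [451.90606532 -41.98290472  10.        ]
jar [420.39899254 294.85177422] (43.38710021972656, 43.90824890136719) [454.14240338 -25.43876101  76.        ]
jar [428.53905106 296.88051796] (28.10358428955078, 29.0012149810791) [449.41800437 -43.81694188  76.        ]
```

The jar is about 3 mm off the pad centre, well inside 12 mm. Handing in.

```bash
python3 -c "
from plant import robot
print(robot.hand_in())"
```

```text
the job is handed in; nothing more can be done
None
```

The pot, green dish, pink dish and jar were each set upright on their own pads in that order and let go, both bottles look undisturbed, and the job was handed in at about 36 s (`hand_in()` returned no verdict).

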